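Read the amber filter on the densitometer

TASK

Lay the amber filter flat on the densitometer's raised measuring port, glass over the port, and let go of it. Then take the sprung reading arm by its cross handle, bring it down against its spring all the way to its stop, so that the reading head sits in the filter's opening on the glass, and finish while still holding it fully down, because the reading is taken as long as it is held. Leave the other two filters, the timer and the vial where they are.

Things in the scene. Friction and masses are not known exactly. Their poses are not given: they have to be found in the camera images.
- amber_filter: optical filter of amber glass in a square black mount 50 x 50 x 15 mm, about 70 g, lying flat, an amber stripe on two sides; origin at the centre of its underside, z up. A round opening of 36 mm in the mount shows the glass, which is flush with the underside and whose top lies 6 mm above the underside (9 mm below the mount's top). Grip it across two parallel sides.
- green_filter: the same filter in green glass; stays where it is
- blue_filter: the same filter in blue glass; stays where it is. The three lie about 97 mm apart in a row, in any order, on a white card 3 mm thick
- densitometer: bench densitometer, cream base 34 mm high at most, fixed to the bench; origin on the bench under the centre of the measuring port, -x to its front, z up. Base 160 mm wide from x -75 to +60 mm, then 84 mm wide back to x +190 mm. A stop post 14 mm wide and 95 mm high stands at x +92 mm, the pivot body (68 mm wide, 108 mm high) at x +150 mm.
- port_top (a point): centre of the flat top of the measuring port, a black round post 34 mm in diameter with a small light in the middle, top 70 mm above the bench and 38 mm above the base; the filter lies on it and overhangs on all sides
- reading_arm (a joint): angle of the sprung reading arm (rad): 0 raised steeply at the back, where its spring returns it; 1.35 at its lower stop, level over the port, pointing to the densitometer's front (-x). Lowering swings the handle forward and down in an arc about hinge_pin. The spring pushes back with about 3 N at the handle at first, 8 N at the stop
- hinge_pin (a point): centre of the arm's hinge pin, 90 mm above the bench, 150 mm behind the port; the hinge axis lies along the densitometer's y
- handle_left (a point): grip point on the left half (y +33 mm from its middle) of the arm's cross handle: a round dark bar, 12 mm thick, 104 mm long along the densitometer's y, at the arm's free end, 205 mm from the hinge. Moves with the arm: 0.29 m above the bench when raised, 0.103 m at the stop. The arm (18 mm wide) joins at the bar's middle, so grip beside it, fingers in front of and behind the bar
- handle_right (a point): the same on the right half (y -33 mm)
- reading_head: black sprung reading head, 22 mm in diameter, under the arm 150 mm from the hinge; origin at the centre of its lower face. At the stop it enters the filter's opening and the glass pushes it in about 2 mm. If the filter lies more than about 7 mm off the port's centre, the head meets the mount and the arm cannot reach its stop
- bench_timer: white bench timer standing on edge, 21 x 62 x 66 mm, bystander; origin under its middle
- sample_vial: small glass vial with a red cap, 27 mm in diameter, 53 mm high, bystander; origin under its middle

How it is judged:
By the outcome, as a careful person would: the job done as asked, in the order asked, and still so for the second after the job is handed in, while the arm keeps its last pose, push and grip.
It also fails if it takes over 54 s, if anything falls off the work surface, if the arm or the gripper's body presses on something with over 40 N, if the wrist force passes 120 N, or if a joint passes its speed limit or range.

ROBOT

A 7-joint arm with a two-finger parallel gripper is mounted at the origin on a cart in front of the work surface, level with it; the furniture and walls round the work are solid. World frame = base frame: x ahead of the robot, y to its left, z up, the work surface at z = 0. Lengths are in m, angles in rad, forces in N, time in s.
With the tool pointing down it reaches from about 0.425 to 0.8 m from the base axis. Payload 8.3 kg.
Tool frame: the origin (TCP) lies on the centre line of the jaws, within the pads' length; the fingertips stand 25 mm ahead of it and the grasp point (between the pads) lies 6 mm ahead of it; z points along the fingers, y is the line along which they close (so a half turn about z gives the same grasp; the last joint's range is limited). The gripper opens to 85 mm and grips with 20 to 120 N. Pads are 22 mm wide; open, the fingers measure 114 mm over their backs; the gripper's body (76 mm by 85 mm) begins 54 mm behind the grasp point. The pads swing forward as they close: fully open they stand 13 mm farther back than shut.
Start: joints at [1.044, 0.383, 0.016, 1.37, -0.006, 1.388, -0.046], TCP at [0.28, -0.559, 0.256] pointing down, gripper open.
Joint ranges: [-2.95, 2.95], [-0.25, 2.06], [-1.52, 1.56], [0.18, 2.33], [-1.44, 4.58], [0.02, 2.06], [-3.01, 3.01]. Speed limits (rad/s): [2.39, 2.39, 3.01, 3.01, 3.14, 3.14, 3.14].

INTERFACE

Orientations are given as a unit quaternion [w, x, y, z].
In Python, from cell import manip, vision, finish_job gives the robot as it stands.
- The arm moves only by the tool move_arm, never from a script. Its argument "commands" is a list of rows, each a list of 3 entries, a list of its own where there are three numbers: the shift along the tool's x, y, z in units of 25 mm (1.0 is 25 mm), then the turn, a rotation vector about the tool's x, y, z in units of 8 degrees (1.0 is 8 degrees), then the closure, from -1 (fully open) to 1 (shut). In form: [[[dx, dy, dz], [wx, wy, wz], jaw], ...]. A call has 1 to 12 rows; each row is the pose to reach, as a shift and turn from the pose commanded when the call began, along the tool's axes at that moment; what a row does not reach only later rows make up. A row lasts 1/10 s, in which the tool goes at most 50 mm and 8.59 degrees, less where a joint would pass 70% of its speed; a pose out of reach is approached as far as the arm can. A call with a gripper value outside its range is refused whole. The fingers move at their own pace and stop on an object; "grip_force" is the grip in N (left out, the last holds). Time passes only in rows, so rows that repeat a pose let the fingers close. It gives the time, the measured TCP pose, the force, the opening and the grip force at its end, in the units of the state.
- manip.sense(): the state, without advancing time (a new reading comes with each control period).
- vision.read_camera(name): name is "scene" or "top" or "wrist"; returns a dict with "pixels" (400x640x3 uint8, red, green, blue), "depth" (400x640 float32, m along the optical axis (not along the pixel's ray), 0 where there is no reading), "intrinsics" (3x3 intrinsics, pixels), "position" and "orientation" of the camera in the world; the wrist camera has in their place "hand_eye" (4x4, takes a point from camera to tool coordinates, whose origin is the TCP and whose axes are the flange's). Camera axes: x right, y up, looking along -z (the intrinsics and any distortion apply to the point x, -y, -z); pixel columns grow to the right and rows downward; lengths in m; the calibration is good to about 2 mm. A picture is of the moment at which its call begins: read the wrist's pose just before it.
- finish_job(): hands the job in; it is judged then, once.
The state is a dict: "clock": time; "joints": joint angles; "dq": joint speeds; "tau": joint torques, N m; "eef_pos": TCP position; "eef_rot": TCP orientation; "ft_force": force on the tool from outside, world axes, zero at the start; "moment": the same for the moment, N m; "gripper_width": finger opening in m; "finger_force": force on a finger pad.
Only numpy, scipy, OpenCV 4.12 (cv2) and the standard library are available. Lean on these libraries where they do the work, as an engineer would, in place of code of your own. Each camera call takes 0.05 s, during which the arm holds its last target. There are 200 camera calls.

## Working session

There is one attempt and no reset: what is moved stays moved. The work goes in short steps, Python scripts to look and compute and a tool call to move; the robot and the scene stay as the last step left them, time stands still between calls to the robot, and variables do not carry over. Pictures are saved under pics/ and viewed, at most 10 in all, crops included, and the job is handed in when it is done.

Besides the shell and the picture viewer there is one more tool, called after "Emit:" as name([rows], argument=value, ...), one row to a line, values as JSON. move_arm: Moves the arm, as the interface text tells. Its arguments: {"type":"object","properties":{"commands":{"type":"array","items":{"type":"array"}},"grip_force":{"type":"number"}},"required":["commands"]}

```bash
ls; mkdir -p pics; cat > h.py <<'E'
import numpy as np,cv2
from scipy.spatial.transform import Rotation as R
from cell import manip,vision,finish_job
def q(o): return R.from_quat([o[1],o[2],o[3],o[0]])
def cam(n):
    s=manip.sense();c=vision.read_camera(n);K=np.array(c["intrinsics"])
    if n=="wrist":
        T=q(s["eef_rot"]).as_matrix();H=np.array(c["hand_eye"])
        c["Rm"]=T@H[:3,:3];c["p"]=T@H[:3,3]+np.array(s["eef_pos"])
    else: c["Rm"]=q(c["orientation"]).as_matrix();c["p"]=np.array(c["position"])
    c["K"]=K;return c
def ray(c,u,v):
    K=c["K"];return c["Rm"]@np.array([(u-K[0,2])/K[0,0],-(v-K[1,2])/K[1,1],-1])
def atz(c,u,v,z):
    d=ray(c,u,v);return c["p"]+d*(z-c["p"][2])/d[2]
def dep(c,u,v): return c["p"]+ray(c,u,v)*c["depth"][int(v),int(u)]
def save(c,n,crop=None,f=1):
    im=c["pixels"][:,:,::-1]
    if crop: im=im[crop[1]:crop[3],crop[0]:crop[2]]
    cv2.imwrite("pics/"+n,cv2.resize(im,None,fx=f,fy=f,interpolation=cv2.INTER_CUBIC))
E
python3 - <<'E'
from h import *
for n in("scene","top"):
    c=cam(n);save(c,n+".png",f=1.25);print(n,c["p"],c["Rm"].round(3).tolist(),c["K"].tolist(),[k for k in c])
    np.savez("pics/"+n,**{k:c[k] for k in("pixels","depth","K","Rm","p")})
print(manip.sense())
E
```

```text
pics
scene [-0.44231324  0.54741724  0.75541827] [[-0.455, 0.401, -0.796], [-0.891, -0.196, 0.41], [0.009, 0.895, 0.446]] [[458.96619038186026, 0.0, 314.1106254519355], [0.0, 458.96619038186026, 193.5813449306942], [0.0, 0.0, 1.0]] ['pixels', 'depth', 'intrinsics', 'position', 'orientation', 'Rm', 'p', 'K']
top [0.34615371 0.04447506 1.63683132] [[-0.008, 0.993, -0.117], [-1.0, -0.009, -0.011], [-0.012, 0.117, 0.993]] [[473.20053106177363, 0.0, 322.66588713984106], [0.0, 473.20053106177363, 192.9941221285559], [0.0, 0.0, 1.0]] ['pixels', 'depth', 'intrinsics', 'position', 'orientation', 'Rm', 'p', 'K']
{'clock': 0.1, 'joints': array([ 1.04410709,  0.38416842,  0.01636009,  1.37106337, -0.00631218,
        1.38820116, -0.04650843]), 'dq': array([-0.00149876, -0.00284076, -0.00044599, -0.00250559,  0.00095002,
        0.00085183, -0.00250204]), 'tau': array([ 4.65745601e-03, -6.29132223e+01,  8.48718937e-01, -3.72755671e+01,
        1.68791710e-02,  1.05486260e-02,  1.09501993e-04]), 'eef_pos': array([ 0.2794465 , -0.55858184,  0.25536329]), 'eef_rot': array([-8.70820643e-04,  9.73224681e-01,  2.29854123e-01, -2.10531852e-04]), 'ft_force': array([-0.47464293,  0.41208431,  0.33076244]), 'moment': array([-0.01722802, -0.04798995,  0.02424456]), 'finger_force': 0.0, 'gripper_width': 0.08542645391673297}
```

View pics/scene.png

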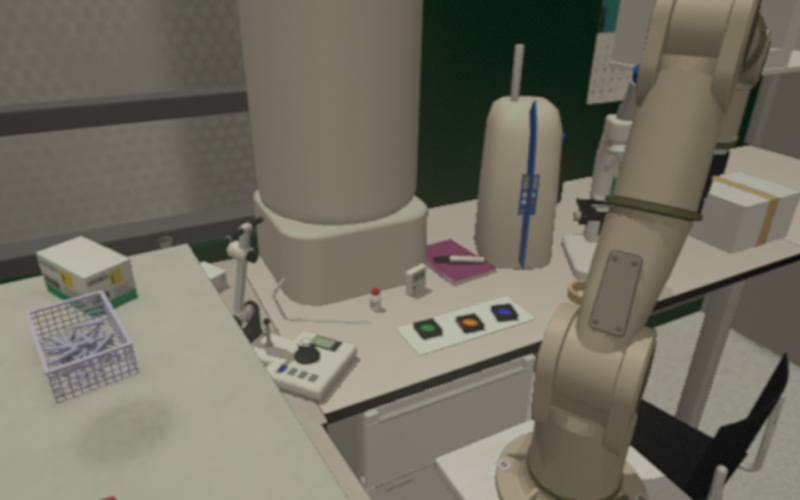

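View pics/top.png

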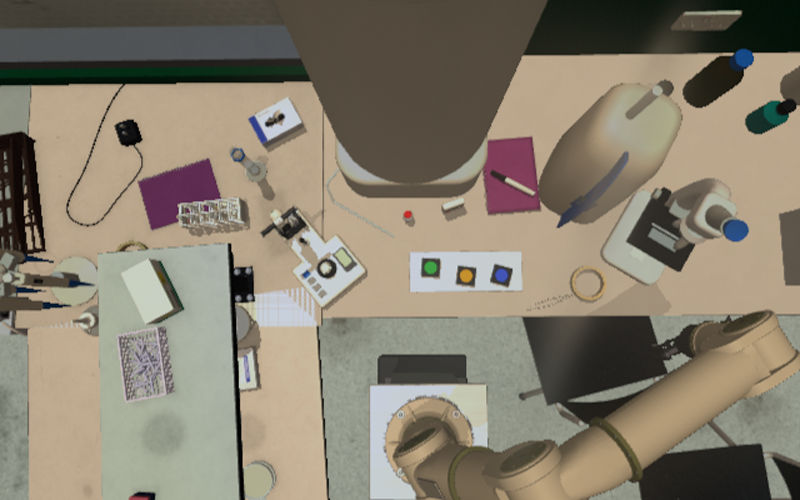

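The scene view shows the filters in the order green, amber and blue on the card, with the densitometer to their left and its arm raised. In the top view (800-px scale) amber is at about (466,276), the port at about (326,268) and the raised arm and handle at about (285,225). I'll take an enlarged crop next.

```bash
python3 - <<'E'
from h import *
c=dict(np.load("pics/top.npz"));save(c,"topc.png",(200,150,430,260),3.4)
for n,u,v,z in[("amber",466,276,.018),("green",431,268,.018),("blue",502,275,.018),("port",326,268,.07),("vial",408,215,.053),("timer",453,205,.066)]:
    print(n,atz(c,u/1.25,v/1.25,z).round(3),dep(c,u/1.25,v/1.25).round(3))
for n,u,v in[("column edge",380,190),("col",470,190),("shelf",215,255),("shelf2",225,320),("box",245,280)]: print(n,dep(c,u/1.25,v/1.25).round(3))
E
```

```text
amber [ 0.439 -0.107  0.018] [ 0.44  -0.108  0.009]
green [ 0.462 -0.012  0.018] [ 0.463 -0.012  0.01 ]
blue [ 0.441 -0.206  0.018] [ 0.442 -0.207  0.012]
port [0.461 0.269 0.07 ] [0.461 0.269 0.066]
vial [0.604 0.05  0.053] [0.604 0.05  0.055]
timer [ 0.628 -0.072  0.066] [ 0.628 -0.072  0.063]
column edge [0.661 0.122 0.115]
col [ 0.683 -0.125 -0.002]
shelf [0.475 0.487 0.308]
shelf2 [0.329 0.457 0.316]
box [0.433 0.495 0.03 ]
```

View pics/topc.png

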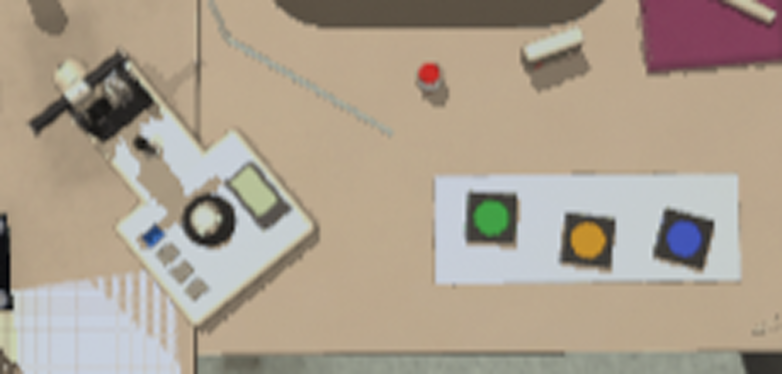

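In the crop the port is at (208,220), i.e. full-image pixel (261,215). The pivot body is at (107,100), so the densitometer's +x points up-left, a yaw of about 40°. Amber is at (587,240) and turned slightly. Next I'll hover over amber with the wrist camera.

```bash
cat >> h.py <<'E'
def plan(p,a):
    "shift and turn (tool units) to TCP p, tool down, tool-x yaw a deg"
    s=manip.sense();r=q(s["eef_rot"]);t=np.radians(a)
    g=R.from_matrix(np.array([[np.cos(t),np.sin(t),0],[np.sin(t),-np.cos(t),0],[0,0,-1]]))
    d=r.inv().apply(np.array(p)-s["eef_pos"])/.025
    w=(r.inv()*g).as_rotvec(degrees=True)/8
    print("plan",p,a,d.round(3).tolist(),w.round(3).tolist(),"tool yaw",np.degrees(np.arctan2(*r.as_matrix()[1::-1,0])).round(2))
E
python3 - <<'E'
from h import *
plan([.425,-.107,.22],82)
print(vision.read_camera("wrist")["hand_eye"])
E
```

```text
plan [0.425, -0.107, 0.22] 82 [13.288, -13.547, 1.439] [-0.012, -0.006, -6.928] tool yaw 26.58
[[ 1.09691262e-03  9.58097615e-01  2.86439795e-01  7.22890343e-02]
 [ 9.99998281e-01 -6.22827662e-04 -1.74619952e-03 -6.14485681e-04]
 [-1.49462697e-03  2.86441218e-01 -9.58096652e-01 -1.17060370e-01]
 [ 0.00000000e+00  0.00000000e+00  0.00000000e+00  1.00000000e+00]]
```

Emit:
move_arm([
  [[13.3,-13.5,1.4],[0,0,-6.93],-1],
  [[13.3,-13.5,1.4],[0,0,-6.93],-1],
  [[13.3,-13.5,1.4],[0,0,-6.93],-1],
  [[13.3,-13.5,1.4],[0,0,-6.93],-1],
  [[13.3,-13.5,1.4],[0,0,-6.93],-1],
  [[13.3,-13.5,1.4],[0,0,-6.93],-1],
  [[13.3,-13.5,1.4],[0,0,-6.93],-1],
  [[13.3,-13.5,1.4],[0,0,-6.93],-1],
  [[13.3,-13.5,1.4],[0,0,-6.93],-1],
  [[13.3,-13.5,1.4],[0,0,-6.93],-1],
  [[13.3,-13.5,1.4],[0,0,-6.93],-1],
  [[13.3,-13.5,1.4],[0,0,-6.93],-1],
])

```text
clock: 1.35
eef_pos: [0.4258, -0.1083, 0.2212]
eef_rot: [-0.0, 0.754, 0.657, -0.0]
ft_force: [-0.4, 0.3, -0.3]
gripper_width: 0.0857
finger_force: 0.0
```

```bash
python3 - <<'E'
from h import *
c=cam("wrist");save(c,"w1.png",f=1.25);np.savez("pics/w1",**{k:c[k] for k in("pixels","depth","K","Rm","p")})
s=manip.sense();print(s["clock"],s["eef_pos"],s["joints"].round(2))
plan([.425,-.107,.22],82)
E
```

```text
1.4 [ 0.42568247 -0.10922777  0.22118021] [ 0.63  0.03 -0.45  1.88  0.01  1.24  0.03]
plan [0.425, -0.107, 0.22] 82 [0.084, -0.039, 0.047] [-0.003, 0.002, -0.003] tool yaw 81.97
```

View pics/w1.png

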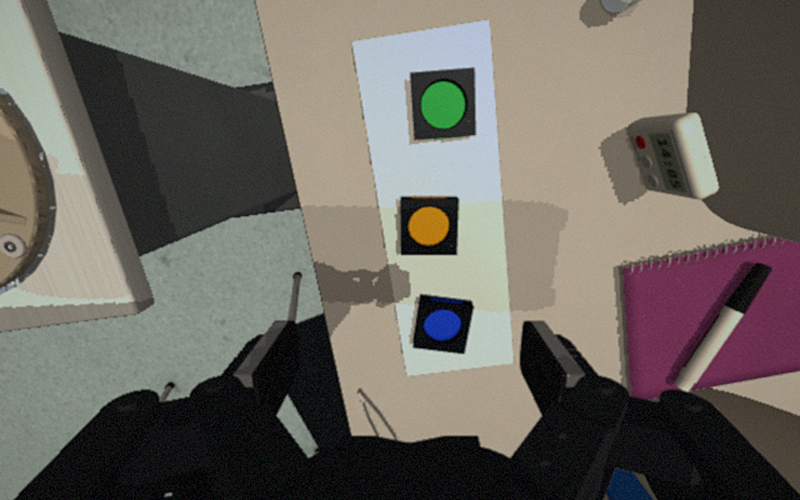

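The wrist view shows amber's mount at about (400–459, 197–255), centre (429,226). Green is at (443,104) and blue at (442,324). Next I'll fit amber's mount and glass numerically.

```bash
python3 - <<'E'
from h import *
c=dict(np.load("pics/w1.npz"));im=c["pixels"]
x0,y0,x1,y1=300,145,385,215
g=im[y0:y1,x0:x1].astype(int)
dark=(g.max(2)<75).astype(np.uint8);am=((g[:,:,0]-g[:,:,2])>90).astype(np.uint8)
for n,m,z in(("mount",dark|am,.018),("glass",am,.009)):
    m=cv2.morphologyEx(m,cv2.MORPH_OPEN,np.ones((3,3),np.uint8))
    k,_=cv2.findContours(m,cv2.RETR_EXTERNAL,cv2.CHAIN_APPROX_NONE);k=max(k,key=cv2.contourArea)
    P=np.array([atz(c,a+x0,b+y0,z)[:2] for a,b in k[:,0]])
    r=cv2.minAreaRect((P*1000).astype(np.float32));print(n,r,P.min(0),P.max(0))
    e=k[:,0];print(e.min(0)+[x0,y0],e.max(0)+[x0,y0])
cv2.imwrite("pics/seg.png",0*dark)
E
```

```text
mount ((442.51806640625, -106.8112564086914), (49.577110290527344, 48.8756217956543), 82.14787292480469) [ 0.41578358 -0.13463388] [ 0.46984476 -0.07907341]
[320 158] [366 203]
glass ((442.6220397949219, -108.46465301513672), (32.8368034362793, 34.54030990600586), 82.14661407470703) [ 0.42500295 -0.12544724] [ 0.46030954 -0.09133639]
[327 166] [358 195]
```

```bash
python3 - <<'E'
from h import *
print(manip.sense()["eef_pos"])
plan([.4425,-.107,.07],82.15);plan([.4425,-.107,.028],82.15)
E
```

```text
[ 0.42568247 -0.10922777  0.22118021]
plan [0.4425, -0.107, 0.07] 82.15 [0.184, 0.656, 6.047] [-0.003, 0.002, -0.022] tool yaw 81.97
plan [0.4425, -0.107, 0.028] 82.15 [0.185, 0.657, 7.727] [-0.003, 0.002, -0.022] tool yaw 81.97
```

Emit:
move_arm([
  [[0.18,0.66,2],[0,0,0],-1],
  [[0.18,0.66,4],[0,0,0],-1],
  [[0.18,0.66,5.5],[0,0,0],-1],
  [[0.18,0.66,6],[0,0,0],-1],
  [[0.18,0.66,6],[0,0,0],-1],
  [[0.18,0.66,6],[0,0,0],-1],
])

```text
clock: 2.0
eef_pos: [0.444, -0.107, 0.0729]
eef_rot: [0.001, 0.755, 0.656, 0.001]
ft_force: [0.8, -0.8, 0.2]
gripper_width: 0.0856
finger_force: 0.0
```

```bash
python3 - <<'E'
from h import *
plan([.4425,-.107,.028],82.15);print(manip.sense()["eef_pos"])
E
```

```text
plan [0.4425, -0.107, 0.028] 82.15 [-0.007, -0.063, 1.795] [0.014, 0.002, -0.025] tool yaw 81.95
[ 0.44399603 -0.10702332  0.07289035]
```

Emit:
move_arm([
  [[0,-0.06,0.9],[0,0,0],-1],
  [[0,-0.06,1.5],[0,0,0],-1],
  [[0,-0.06,1.75],[0,0,0],-1],
  [[0,-0.06,1.75],[0,0,0],-1],
  [[0,-0.06,1.75],[0,0,0],-1],
  [[0,-0.06,1.75],[0,0,0],1],
  [[0,-0.06,1.75],[0,0,0],1],
  [[0,-0.06,1.75],[0,0,0],1],
  [[0,-0.06,1.75],[0,0,0],1],
  [[0,-0.06,1.75],[0,0,0],1],
  [[0,-0.06,1.75],[0,0,0],1],
], grip_force=30)

```text
clock: 3.1
eef_pos: [0.442, -0.1061, 0.0283]
eef_rot: [0.0, 0.755, 0.656, 0.0]
ft_force: [-1.6, 0.5, 6.3]
gripper_width: 0.0493
finger_force: 30.8
```

Emit:
move_arm([
  [[0,0,-1],[0,0,0],1],
  [[0,0,-3],[0,0,0],1],
  [[0,0,-5],[0,0,0],1],
  [[0,0,-7],[0,0,0],1],
  [[0,0,-8.8],[0,0,0],1],
  [[0,0,-8.8],[0,0,0],1],
  [[0,0,-8.8],[0,0,0],1],
])

```text
clock: 3.8
eef_pos: [0.4418, -0.106, 0.2484]
eef_rot: [0.001, 0.755, 0.656, 0.0]
ft_force: [0.0, -0.8, -1.6]
gripper_width: 0.0491
finger_force: 32.4
```

```bash
python3 - <<'E'
from h import *
plan([.50,.223,.26],130);print(manip.sense()["gripper_width"])
E
```

```text
plan [0.5, 0.223, 0.26] 130 [13.357, 0.476, -0.473] [0.013, 0.011, -5.998] tool yaw 82.01
0.04905979666939242
```

Emit:
move_arm([
  [[1.5,0.05,-0.47],[0,0,-0.7],1],
  [[3,0.1,-0.47],[0,0,-1.4],1],
  [[4.5,0.15,-0.47],[0,0,-2.1],1],
  [[6,0.2,-0.47],[0,0,-2.8],1],
  [[7.5,0.25,-0.47],[0,0,-3.5],1],
  [[9,0.3,-0.47],[0,0,-4.2],1],
  [[10.5,0.35,-0.47],[0,0,-4.9],1],
  [[12,0.4,-0.47],[0,0,-5.5],1],
  [[13.36,0.48,-0.47],[0,0,-6],1],
  [[13.36,0.48,-0.47],[0,0,-6],1],
  [[13.36,0.48,-0.47],[0,0,-6],1],
  [[13.36,0.48,-0.47],[0,0,-6],1],
])

```text
clock: 5.0
eef_pos: [0.4995, 0.2217, 0.2579]
eef_rot: [-0.001, 0.423, 0.906, -0.001]
ft_force: [-0.3, -0.2, -1.3]
gripper_width: 0.0491
finger_force: 32.3
```

```bash
python3 - <<'E'
from h import *
c=cam("wrist");save(c,"w2.png",f=1.25);np.savez("pics/w2",**{k:c[k] for k in("pixels","depth","K","Rm","p")})
s=manip.sense();print(s["clock"],s["eef_pos"],s["gripper_width"],s["joints"].round(2))
E
```

```text
5.05 [0.49970206 0.22154641 0.25834399] 0.04914491550835777 [ 0.17  0.31 -0.8   1.56  0.22  1.37  0.05]
```

View pics/w2.png

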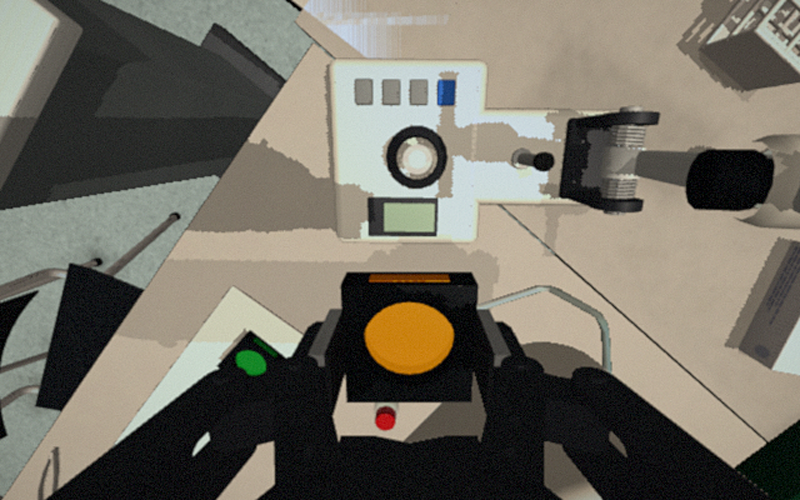

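The wrist view shows the filter held square, with the glass at about (410,338). The port ring is at (417,156) with a radius of about 30 px, and the hinge coil is centred at about (622,160). The base edges run nearly along the image axes, so the tool is already close to aligned.

```bash
python3 - <<'E'
from h import *
c=dict(np.load("pics/w2.npz"));im=c["pixels"]
x0,y0,x1,y1=300,92,366,160
g=im[y0:y1,x0:x1].astype(int);m=(g.max(2)<70).astype(np.uint8)
k,_=cv2.findContours(m,cv2.RETR_EXTERNAL,cv2.CHAIN_APPROX_NONE);k=max(k,key=cv2.contourArea)
P=np.array([atz(c,a+x0,b+y0,.07)[:2] for a,b in k[:,0]])*1000
print("port px",k[:,0].min(0)+[x0,y0],k[:,0].max(0)+[x0,y0],cv2.minEnclosingCircle(P.astype(np.float32)),cv2.fitEllipse(P.astype(np.float32)))
s=lambda u,v,z:atz(c,u/1.25,v/1.25,z)
print("light/port depth",dep(c,417/1.25,156/1.25))
h=s(622,160,.10);p=s(417,156,.07);print("hinge",h,"port",p,np.degrees(np.arctan2(*(h-p)[1::-1])),np.linalg.norm((h-p)[:2]))
# base back edge / corners on top z .034
for a,b in(((334,63),(486,63)),((487,63),(487,107)),((340,240),(477,241)),((355,104),(455,104))):
    A=s(*a,.033);B=s(*b,.033);print(A.round(4),B.round(4),np.degrees(np.arctan2(*(B-A)[1::-1])).round(1))
# pivot cheeks ends
A=s(632,112,.1);B=s(632,207,.1);print("cheeks",A,B,np.degrees(np.arctan2(*(A-B)[1::-1])))
D=c["depth"];u,v=np.meshgrid(np.arange(640),np.arange(400));print("depth hinge",dep(c,498,128),"blob",dep(c,585,144))
save(c,"w2c.png",(250,200,400,340),4)
E
```

```text
port px [309 101] [357 150] ((462.88885498046875, 272.7860412597656), 23.525907516479492) ((462.8029479980469, 272.7946472167969), (45.65724563598633, 46.20184326171875), 151.5889434814453)
light/port depth [0.46269501 0.27400528 0.07137766]
hinge [0.57416092 0.36517353 0.1       ] port [0.46274383 0.27398656 0.07      ] 39.29788744718827 0.14397510312157136
[0.3642 0.286  0.033 ] [0.4597 0.3659 0.033 ] 40.0
[0.4603 0.3664 0.033 ] [0.4834 0.342  0.033 ] -46.6
[0.4581 0.1695 0.033 ] [0.5566 0.251  0.033 ] 39.6
[0.3965 0.2722 0.033 ] [0.4612 0.3264 0.033 ] 40.0
cheeks [0.55506307 0.39052748 0.1       ] [0.60527641 0.34781938 0.1       ] 139.61774104808495
depth hinge [0.57409693 0.36516201 0.10074906] blob [0.54373536 0.33912564 0.24394063]
```

View pics/w2c.png

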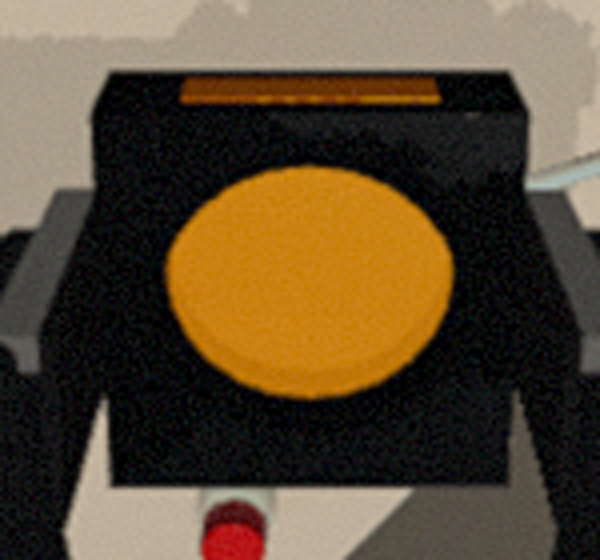

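```bash
python3 - <<'E'
from h import *
c=dict(np.load("pics/w2.npz"))
s=manip.sense();T=q(s["eef_rot"]).as_matrix();e=s["eef_pos"]
f=lambda u,v,z:(T.T@(atz(c,250+u/4,200+v/4,z)-e)*1000).round(1)
for z in(.010,.008,.012):
    print([f(u,v,e[2]-z).tolist()for u,v in((95,108),(527,108),(510,487),(108,487))])
print("bottom front",f(110,72,e[2]-.025),f(510,72,e[2]-.025))
for r in(0,6,10,14,17,20,22,24,26): print(r,[dep(c,333.6+r*np.cos(t),124.8+r*np.sin(t)).round(4)[2] for t in(0,1.57,3.14,4.71)])
im=c["pixels"];print([im[125,i].tolist() for i in range(305,362,3)])
print("K",c["K"][0,0])
E
```

```text
[[25.6, -24.4, 10.0], [25.7, 23.9, 10.0], [-24.3, 24.5, 10.0], [-24.5, -25.3, 10.0]]
[[26.3, -24.1, 8.0], [26.5, 23.5, 8.0], [-22.8, 24.1, 8.0], [-23.0, -24.9, 8.0]]
[[24.8, -24.8, 12.0], [24.9, 24.3, 12.0], [-25.9, 24.9, 12.0], [-26.1, -25.7, 12.0]]
bottom front [ 24.6 -25.2  25. ] [24.7 24.4 25. ]
0 [np.float64(0.0714), np.float64(0.0714), np.float64(0.0714), np.float64(0.0714)]
6 [np.float64(0.0699), np.float64(0.0699), np.float64(0.0697), np.float64(0.0704)]
10 [np.float64(0.0689), np.float64(0.0686), np.float64(0.0686), np.float64(0.0321)]
14 [np.float64(0.0317), np.float64(0.0707), np.float64(0.0319), np.float64(0.032)]
17 [np.float64(0.0484), np.float64(0.0309), np.float64(0.0427), np.float64(0.0435)]
20 [np.float64(0.375), np.float64(0.0424), np.float64(0.0407), np.float64(0.0401)]
22 [np.float64(0.0384), np.float64(0.0409), np.float64(0.0369), np.float64(0.0397)]
24 [np.float64(0.037), np.float64(0.039), np.float64(0.0349), np.float64(0.0364)]
26 [np.float64(0.0314), np.float64(0.036), np.float64(0.0307), np.float64(0.0309)]
[[180, 181, 172], [135, 126, 109], [16, 27, 30], [31, 28, 28], [97, 91, 84], [140, 132, 117], [205, 198, 183], [203, 204, 189], [202, 219, 212], [204, 217, 211], [206, 217, 211], [205, 219, 213], [207, 204, 190], [206, 199, 186], [165, 156, 138], [48, 47, 39], [41, 40, 41], [10, 16, 20], [165, 157, 139]]
K 302.33455043206396
```

```bash
python3 - <<'E'
from h import *
c=dict(np.load("pics/w2.npz"))
pts=[]
for v in range(95,160):
    for u in range(300,370):
        p=dep(c,u,v)
        if .06<p[2]<.08: pts.append([u,v,*p])
a=np.array(pts);print(len(a),a.min(0).round(3),a.max(0).round(3),a.mean(0).round(4))
sh=np.zeros((65,70),int)
for u,v in a[:,:2].astype(int): sh[v-95,u-300]=1
print("\n".join("".join(".#"[x] for x in r) for r in sh[::2]))
save(c,"port.png",(290,80,390,165),6)
E
```

```text
444 [3.23e+02 1.15e+02 4.53e-01 2.62e-01 6.80e-02] [3.45e+02 1.38e+02 4.76e-01 2.84e-01 7.20e-02] [3.338851e+02 1.266126e+02 4.641000e-01 2.728000e-01 6.970000e-02]
......................................................................
......................................................................
......................................................................
......................................................................
......................................................................
......................................................................
......................................................................
......................................................................
......................................................................
......................................................................
...............................######.................................
...........................##############.............................
.........................##################...........................
............
[... 707 characters left out ...]
.............................................................
......................................................................
......................................................................
......................................................................
......................................................................
......................................................................
......................................................................
......................................................................
......................................................................
......................................................................
```

View pics/port.png

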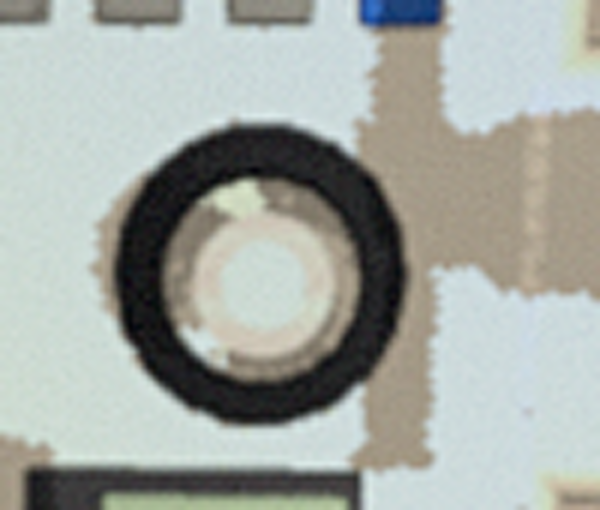

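The enlarged view shows a black ring at about z 0.04 around a lighter disc at z 0.07, centred at crop (262,280). That isn't the plain 34 mm black post in the description, so I'll check the side view before acting.

```bash
python3 - <<'E'
from h import *
c=dict(np.load("pics/scene.npz"))
save(c,"scc.png",(170,165,310,330),3.6)
for v in range(268,300,2): print(v,[tuple((dep(c,u,v)*1000).round().astype(int)) for u in(238,246,254)])
E
```

```text
268 [(np.int64(582), np.int64(254), np.int64(3)), (np.int64(532), np.int64(246), np.int64(32)), (np.int64(523), np.int64(227), np.int64(32))]
270 [(np.int64(536), np.int64(267), np.int64(30)), (np.int64(471), np.int64(266), np.int64(72)), (np.int64(511), np.int64(231), np.int64(34))]
272 [(np.int64(524), np.int64(271), np.int64(33)), (np.int64(466), np.int64(268), np.int64(70)), (np.int64(504), np.int64(234), np.int64(34))]
274 [(np.int64(515), np.int64(274), np.int64(34)), (np.int64(455), np.int64(271), np.int64(72)), (np.int64(497), np.int64(237), np.int64(33))]
276 [(np.int64(507), np.int64(277), np.int64(33)), (np.int64(500), np.int64(258), np.int64(31)), (np.int64(486), np.int64(241), np.int64(35))]
278 [(np.int64(499), np.int64(280), np.int64(33)), (np.int64(447), np.int64(275), np.int64(67)), (np.int64(483), np.int64(242), np.int64(31))]
280 [(np.int64(477), np.int64(286), np.int64(44)), (np.int64(447), np.int64(275), np.int64(60)), (np.int64(467), np.int64(248), np.int64(38))]
282 [(np.int64(467), np.int64(289), np.int64(45)), (np.int64(450), np.int64(274), np.int64(52)), (np
[... 486 characters left out ...]
(453), np.int64(295), np.int64(32)), (np.int64(441), np.int64(278), np.int64(35)), (np.int64(435), np.int64(260), np.int64(33))]
292 [(np.int64(445), np.int64(298), np.int64(33)), (np.int64(438), np.int64(280), np.int64(32)), (np.int64(429), np.int64(262), np.int64(32))]
294 [(np.int64(438), np.int64(300), np.int64(33)), (np.int64(431), np.int64(282), np.int64(31)), (np.int64(421), np.int64(265), np.int64(33))]
296 [(np.int64(429), np.int64(303), np.int64(34)), (np.int64(426), np.int64(284), np.int64(29)), (np.int64(413), np.int64(268), np.int64(33))]
298 [(np.int64(425), np.int64(305), np.int64(31)), (np.int64(411), np.int64(289), np.int64(36)), (np.int64(407), np.int64(270), np.int64(32))]
```

View pics/scc.png

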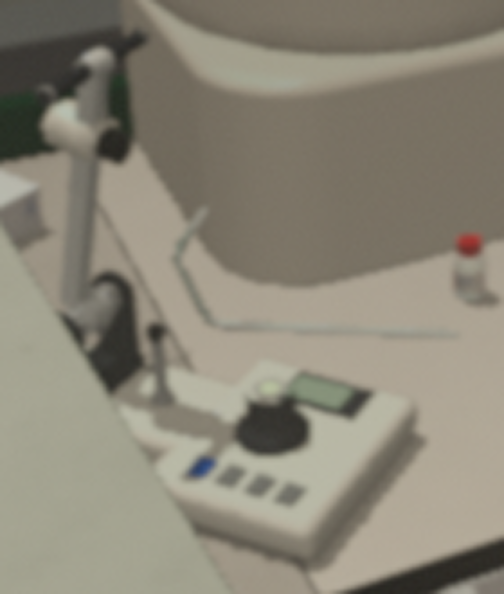

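The side view shows a wider black skirt at the foot of a narrower lit post whose top is at z 0.07, so the port centre is about (0.464, 0.273) and the yaw is 40°. The distance from port to hinge comes out at 151 mm against the 150 mm given, which agrees. Next I'll move above the port.

```bash
python3 - <<'E'
from h import *
plan([.4644,.2725,.13],130)
E
```

```text
plan [0.4644, 0.2725, 0.13] 130 [2.469, 0.233, 5.133] [-0.013, -0.0, -0.014] tool yaw 129.89
```

Emit:
move_arm([
  [[1.2,0.1,0],[0,0,0],1],
  [[2.47,0.23,0],[0,0,0],1],
  [[2.47,0.23,1],[0,0,0],1],
  [[2.47,0.23,2],[0,0,0],1],
  [[2.47,0.23,3],[0,0,0],1],
  [[2.47,0.23,4],[0,0,0],1],
  [[2.47,0.23,5.1],[0,0,0],1],
  [[2.47,0.23,5.1],[0,0,0],1],
  [[2.47,0.23,5.1],[0,0,0],1],
])

```text
clock: 5.95
eef_pos: [0.4646, 0.2732, 0.1322]
eef_rot: [-0.0, 0.423, 0.906, -0.0]
ft_force: [0.4, 0.4, 0.5]
gripper_width: 0.0493
finger_force: 32.3
```

```bash
python3 - <<'E'
from h import *
plan([.4644,.2725,.0965],130);print(manip.sense()["ft_force"])
E
```

```text
plan [0.4644, 0.2725, 0.0965] 130 [-0.015, -0.024, 1.428] [-0.005, 0.0, -0.008] tool yaw 129.93
[0.37487211 0.35180945 0.53497202]
```

Emit:
move_arm([
  [[0,0,0.7],[0,0,0],1],
  [[0,0,1.2],[0,0,0],1],
  [[0,0,1.35],[0,0,0],1],
  [[0,0,1.4],[0,0,0],1],
  [[0,0,1.42],[0,0,0],1],
  [[0,0,1.42],[0,0,0],1],
  [[0,0,1.42],[0,0,0],1],
])

```text
clock: 6.65
eef_pos: [0.4647, 0.2743, 0.0969]
eef_rot: [0.0, 0.423, 0.906, 0.0]
ft_force: [0.1, -0.3, -1.3]
gripper_width: 0.0491
finger_force: 32.3
```

Emit:
move_arm([
  [[-0.05,-0.05,0],[0,0,0],1],
  [[-0.05,-0.05,0.02],[0,0,0],1],
  [[-0.05,-0.05,0.05],[0,0,0],1],
  [[-0.05,-0.05,0.05],[0,0,0],1],
  [[-0.05,-0.05,0.05],[0,0,0],1],
])

```text
clock: 7.15
eef_pos: [0.4644, 0.2723, 0.0954]
eef_rot: [0.0, 0.423, 0.906, -0.0]
ft_force: [-1.4, -1.8, 5.1]
gripper_width: 0.049
finger_force: 32.9
```

Emit:
move_arm([
  [[0,0,0],[0,0,0],-0.25],
  [[0,0,0],[0,0,0],-0.4],
  [[0,0,0],[0,0,0],-0.7],
  [[0,0,0],[0,0,0],-1],
  [[0,0,0],[0,0,0],-1],
  [[0,0,0],[0,0,0],-1],
])

```text
clock: 7.75
eef_pos: [0.4643, 0.2724, 0.0951]
eef_rot: [-0.0, 0.422, 0.906, 0.0]
ft_force: [-0.7, 0.3, -0.1]
gripper_width: 0.0854
finger_force: 0.0
```

Emit:
move_arm([
  [[0,0,-0.3],[0,0,0],-1],
  [[0,0,-1],[0,0,0],-1],
  [[0,0,-2.5],[0,0,0],-1],
  [[0,0,-4],[0,0,0],-1],
  [[-0.5,-0.2,-6],[0,0,0],-1],
  [[-2.4,-0.2,-6.5],[0,0,0],-1],
  [[-2.4,-0.2,-6.5],[0,0,0],-1],
  [[-2.4,-0.2,-6.5],[0,0,0],-1],
])

```text
clock: 8.55
eef_pos: [0.5, 0.2218, 0.2582]
eef_rot: [0.0, 0.424, 0.906, 0.0]
ft_force: [-0.0, 0.9, -1.3]
gripper_width: 0.0849
finger_force: 0.0
```

```bash
python3 - <<'E'
from h import *
c=cam("wrist");save(c,"w3.png",f=1.25);np.savez("pics/w3",**{k:c[k] for k in("pixels","depth","K","Rm","p")})
s=manip.sense();print(s["clock"],s["eef_pos"],s["gripper_width"])
im=c["pixels"].astype(int);m=((im[:,:,0]-im[:,:,2])>90).astype(np.uint8)
k,_=cv2.findContours(m,cv2.RETR_EXTERNAL,cv2.CHAIN_APPROX_NONE);k=max(k,key=cv2.contourArea)
print(k[:,0].min(0),k[:,0].max(0))
P=np.array([atz(c,*x,.08)[:2] for x in k[:,0]])*1000;print(cv2.fitEllipse(P.astype(np.float32)))
E
```

```text
8.6 [0.49898253 0.22297766 0.25766873] 0.08536951268544714
[314 109] [350 147]
((464.3306884765625, 271.2873840332031), (34.603694915771484, 34.90581512451172), 11.103096961975098)
```

View pics/w3.png

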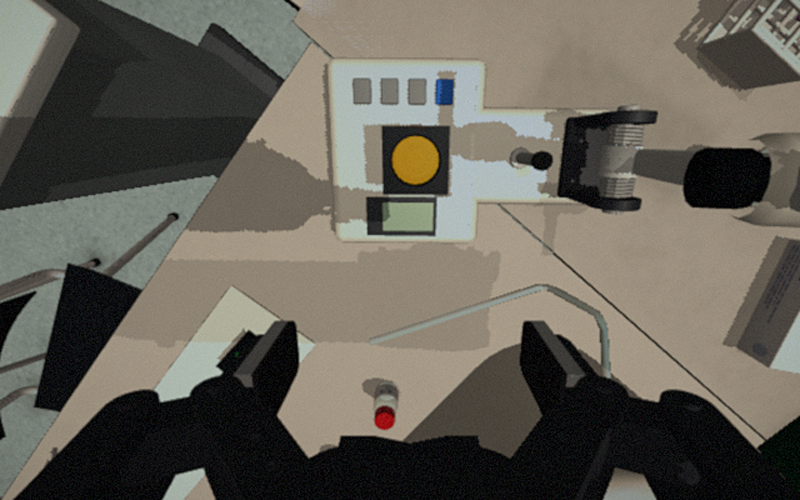

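The wrist view shows the amber filter flat and square on the port, with the glass at (415,160) fitted to (0.4643, 0.271) and the card's other filters undisturbed. Now I'll locate the raised handle with the top camera.

```bash
python3 - <<'E'
from h import *
c=dict(np.load("pics/top.npz"))
A=atz(c,200+35/3.4,150+128/3.4,.2925);B=atz(c,200+122/3.4,150+57/3.4,.2925)
print(A,B,(A+B)/2,np.linalg.norm(A-B),np.degrees(np.arctan2(*(A-B)[1::-1])))
pts=[]
for v in range(155,200):
    for u in range(195,260):
        p=dep(c,u,v)
        if .25<p[2]<.32: pts.append([u,v,*p])
a=np.array(pts);x=np.array([.766,.643]);y=np.array([-.643,.766])
d=a[:,2:4]-[.464,.2725];X=d@x;Y=d@y
for lo in np.arange(-.06,.061,.01):
    m=(Y>=lo)&(Y<lo+.01)
    if m.any(): print(round(lo,2),m.sum(),X[m].min().round(3),X[m].max().round(3),X[m].mean().round(4),np.median(a[m,4]).round(4))
plan([.5756,.3230,.36],130)
E
```

```text
[0.52280145 0.38270845 0.2925    ] [0.58289077 0.30985492 0.2925    ] [0.55284611 0.34628169 0.2925    ] 0.09443708334263688 129.51568387120648
-0.06 5 0.112 0.124 0.1189 0.2982
-0.05 16 0.113 0.125 0.1184 0.2953
-0.04 15 0.112 0.123 0.1172 0.2968
-0.03 15 0.112 0.125 0.1181 0.2971
-0.02 30 0.113 0.154 0.129 0.2897
-0.01 48 0.11 0.155 0.1298 0.2602
0.0 43 0.11 0.157 0.1319 0.2603
0.01 17 0.113 0.149 0.1204 0.297
0.02 15 0.113 0.125 0.1187 0.2973
0.03 14 0.113 0.125 0.1187 0.2967
0.04 16 0.113 0.123 0.1176 0.2987
plan [0.5756, 0.323, 0.36] 130 [1.099, 4.919, -4.093] [0.0, -0.002, -0.005] tool yaw 129.96
```

Emit:
move_arm([
  [[0,0,-1.5],[0,0,0],-1],
  [[0,0,-3],[0,0,0],-1],
  [[0.3,1,-4.2],[0,0,0],-1],
  [[0.6,2.5,-4.2],[0,0,0],-1],
  [[0.9,4,-4.2],[0,0,0],-1],
  [[1.05,4.9,-4.2],[0,0,0],-1],
  [[1.05,4.9,-4.2],[0,0,0],-1],
  [[1.05,4.9,-4.2],[0,0,0],-1],
])

```text
clock: 9.4
eef_pos: [0.5748, 0.3235, 0.3616]
eef_rot: [-0.001, 0.421, 0.907, -0.0]
ft_force: [0.1, 0.2, 0.9]
gripper_width: 0.0856
finger_force: 0.0
```

```bash
python3 - <<'E'
from h import *
plan([.5769,.3216,.2975],130);s=manip.sense();print(s["joints"].round(2))
E
```

```text
plan [0.5769, 0.3216, 0.2975] 130 [-0.117, 0.017, 2.563] [-0.012, -0.011, 0.023] tool yaw 130.19
[-0.13  0.55 -0.78  1.01  0.38  1.71 -0.07]
```

Emit:
move_arm([
  [[-0.12,0.02,1],[0,0,0],-1],
  [[-0.12,0.02,2],[0,0,0],-1],
  [[-0.12,0.02,2.56],[0,0,0],-1],
  [[-0.12,0.02,2.56],[0,0,0],-1],
  [[-0.12,0.02,2.56],[0,0,0],-1],
  [[-0.12,0.02,2.56],[0,0,0],1],
  [[-0.12,0.02,2.56],[0,0,0],1],
  [[-0.12,0.02,2.56],[0,0,0],1],
  [[-0.12,0.02,2.56],[0,0,0],1],
  [[-0.12,0.02,2.56],[0,0,0],1],
  [[-0.12,0.02,2.56],[0,0,0],1],
  [[-0.12,0.02,2.56],[0,0,0],1],
], grip_force=50)

```text
clock: 10.6
eef_pos: [0.5783, 0.3201, 0.2989]
eef_rot: [0.0, 0.423, 0.906, 0.0]
ft_force: [-1.2, 0.9, 2.6]
gripper_width: 0.01
finger_force: 48.7
```

```bash
python3 - <<'E'
from h import *
s=manip.sense();e=np.array(s["eef_pos"]);r=q(s["eef_rot"])
print(s["clock"],e,s["gripper_width"],s["finger_force"],s["ft_force"])
a0=1.4135
for k in np.linspace(0,1,13)[1:]:
    a=a0-1.35*k
    dX=-.205*(np.cos(a)-np.cos(a0));dZ=.205*(np.sin(a)-np.sin(a0))
    d=np.array([dX*np.cos(np.radians(40)),dX*np.sin(np.radians(40)),dZ])
    print(round(1.35*k,2),(r.inv().apply(d)/.025).round(2).tolist(),(e+d).round(4))
E
```

```text
10.6 [0.57825588 0.32009296 0.29885817] 0.009988121109754652 48.65911781787872 [-1.1810331   0.87591879  2.61877531]
0.11 [0.0, -0.9, 0.2] [0.561  0.3056 0.294 ]
0.22 [0.0, -1.77, 0.49] [0.5443 0.2916 0.2866]
0.34 [0.0, -2.61, 0.88] [0.5283 0.2782 0.2768]
0.45 [0.0, -3.4, 1.36] [0.5132 0.2655 0.2647]
0.56 [0.0, -4.12, 1.93] [0.4993 0.2539 0.2505]
0.68 [0.0, -4.78, 2.58] [0.4867 0.2433 0.2344]
0.79 [0.0, -5.36, 3.29] [0.4756 0.234  0.2165]
0.9 [0.0, -5.86, 4.07] [0.4661 0.226  0.1971]
1.01 [0.0, -6.27, 4.9] [0.4583 0.2194 0.1764]
1.12 [0.0, -6.58, 5.76] [0.4523 0.2144 0.1547]
1.24 [0.0, -6.79, 6.66] [0.4482 0.211  0.1323]
1.35 [0.0, -6.9, 7.58] [0.4461 0.2092 0.1094]
```

Emit:
move_arm([
  [[0,-0.45,0.09],[0,0,0],1],
  [[0,-0.9,0.2],[0,0,0],1],
  [[0,-1.34,0.34],[0,0,0],1],
  [[0,-1.77,0.49],[0,0,0],1],
  [[0,-2.2,0.67],[0,0,0],1],
  [[0,-2.61,0.88],[0,0,0],1],
  [[0,-3.01,1.11],[0,0,0],1],
  [[0,-3.4,1.36],[0,0,0],1],
  [[0,-3.77,1.64],[0,0,0],1],
  [[0,-4.12,1.93],[0,0,0],1],
  [[0,-4.12,1.93],[0,0,0],1],
])

```text
clock: 11.7
eef_pos: [0.4984, 0.2544, 0.2508]
eef_rot: [0.0, 0.422, 0.907, 0.0]
ft_force: [-3.2, 1.7, 7.0]
gripper_width: 0.0097
finger_force: 50.4
```

```bash
python3 - <<'E'
from h import *
s=manip.sense();e=np.array(s["eef_pos"]);r=q(s["eef_rot"])
print(s["clock"],e,s["gripper_width"],s["finger_force"],s["ft_force"],s["joints"].round(2))
x=np.array([np.cos(np.radians(40)),np.sin(np.radians(40))])
H=np.array([.464,.2725]);X=(e[:2]-H)@x;Z=e[2]-.006;print("X",X,"Z",Z,"radius",np.hypot(X-.15,Z-.09),"ang",np.arctan2(Z-.09,.15-X))
E
```

```text
11.7 [0.49844143 0.25435414 0.2508351 ] 0.009662803284020178 50.39050877094269 [-3.24509747  1.74220787  7.02390029] [ 0.12  0.35 -0.83  1.54  0.26  1.37 -0.03]
X 0.014719734125478105 Z 0.24483509663497605 radius 0.20560801901930698 ang 0.8527000011672939
```

Emit:
move_arm([
  [[0,-0.34,0.32],[0,0,0],1],
  [[0,-0.66,0.65],[0,0,0],1],
  [[0,-0.96,1.0],[0,0,0],1],
  [[0,-1.24,1.36],[0,0,0],1],
  [[0,-1.5,1.74],[0,0,0],1],
  [[0,-1.74,2.14],[0,0,0],1],
  [[0,-1.95,2.55],[0,0,0],1],
  [[0,-2.15,2.97],[0,0,0],1],
  [[0,-2.31,3.4],[0,0,0],1],
  [[0,-2.46,3.83],[0,0,0],1],
  [[0,-2.57,4.28],[0,0,0],1],
  [[0,-2.57,4.28],[0,0,0],1],
])

```text
clock: 12.9
eef_pos: [0.4492, 0.2137, 0.143]
eef_rot: [-0.001, 0.422, 0.907, 0.0]
ft_force: [-5.0, 2.1, 7.9]
gripper_width: 0.01
finger_force: 54.1
```

Emit:
move_arm([
  [[0,-0.1,0.45],[0,0,0],1],
  [[0,-0.18,0.9],[0,0,0],1],
  [[0,-0.2,1.2],[0,0,0],1],
  [[0,-0.2,1.3],[0,0,0],1],
  [[0,-0.2,1.3],[0,0,0],1],
  [[0,-0.2,1.3],[0,0,0],1],
])

```text
clock: 13.5
eef_pos: [0.4452, 0.2104, 0.1111]
eef_rot: [-0.001, 0.422, 0.907, -0.0]
ft_force: [-6.9, 1.8, 5.9]
gripper_width: 0.0102
finger_force: 55.3
```

```bash
cat > st.py <<'E'
from h import *
s=manip.sense();e=np.array(s["eef_pos"])
print(s["clock"],e,s["gripper_width"],s["finger_force"],s["ft_force"],s["joints"].round(2))
x=np.array([np.cos(np.radians(40)),np.sin(np.radians(40))])
X=(e[:2]-[.464,.2725])@x;Z=e[2]-.006;print("X",X,"Z",Z,"radius",np.hypot(X-.15,Z-.09),"ang",np.arctan2(Z-.09,.15-X))
E
python3 st.py
```

```text
13.5 [0.44517903 0.21042547 0.11108855] 0.01018324659978062 55.30051589012146 [-6.91068408  1.83908149  5.89170303] [ 0.19  0.34 -0.81  1.88  0.28  1.04 -0.04]
X -0.054318435286087534 Z 0.10508854940617411 radius 0.2048748088978674 ang 0.07371439602061684
```

Emit:
move_arm([
  [[0,0,0.05],[0,0,0],1],
  [[0,0,0.1],[0,0,0],1],
  [[0,0,0.1],[0,0,0],1],
  [[0,0,0.1],[0,0,0],1],
])

```text
clock: 13.9
eef_pos: [0.445, 0.2103, 0.1086]
eef_rot: [-0.001, 0.422, 0.907, -0.0]
ft_force: [-8.7, 1.1, 7.2]
gripper_width: 0.0104
finger_force: 55.3
```

Emit:
move_arm([
  [[0,0,0.05],[0,0,0],1],
  [[0,0,0.05],[0,0,0],1],
  [[0,0,0.05],[0,0,0],1],
])

```text
clock: 14.2
eef_pos: [0.445, 0.2103, 0.1074]
eef_rot: [-0.001, 0.422, 0.907, -0.0]
ft_force: [-7.7, 1.1, 8.5]
gripper_width: 0.0102
finger_force: 55.5
```

Emit:
move_arm([
  [[0,0,0.04],[0,0,0],1],
  [[0,0,0.08],[0,0,0],1],
  [[0,0,0.08],[0,0,0],1],
  [[0,0,0.08],[0,0,0],1],
])

```text
clock: 14.6
eef_pos: [0.4449, 0.2102, 0.1054]
eef_rot: [-0.001, 0.422, 0.907, -0.001]
ft_force: [-9.2, -0.6, 8.0]
gripper_width: 0.0104
finger_force: 55.5
```

```bash
python3 st.py; python3 - <<'E'
from h import *
c=cam("scene");save(c,"sc2.png",(170,200,310,330),5)
E
```

```text
14.6 [0.44487465 0.21015573 0.10538436] 0.010438906852735293 55.53741753101349 [-9.24048847 -0.58874376  8.01259037] [ 0.19  0.34 -0.81  1.89  0.29  1.03 -0.04]
X -0.054724991859837244 Z 0.09938435948230251 radius 0.2049399631475118 ang 0.045806791166280864
```

View pics/sc2.png

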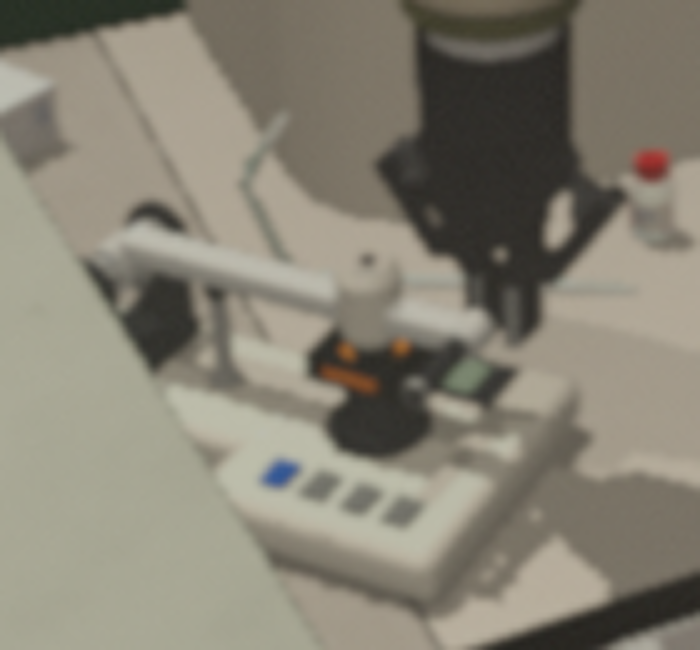

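The arm lies nearly level across its stop post, with the head in the filter's opening at (370,330) and the gripper on the right half of the bar. To see whether it is really at its stop, I'll measure the free left half of the handle and the arm's slope from depth.

```bash
cat > meas.py <<'E'
from h import *
x=np.array([.766,.643]);y=np.array([-.643,.766])
for n in("scene","top","wrist"):
    c=cam(n);v,u=np.mgrid[0:400,0:640];K=c["K"]
    d=np.stack([(u-K[0,2])/K[0,0],-(v-K[1,2])/K[1,1],-np.ones(u.shape)],-1)@c["Rm"].T
    P=c["p"]+d*c["depth"][...,None];o=(P[...,:2]-[.464,.2725])
    X=o@x;Y=o@y;Z=P[...,2]
    for nm,a,b,ya,yb in(("handleL",-.07,-.04,.014,.055),("arm-45",-.05,-.03,-.008,.008),("arm+40",.03,.05,-.008,.008),("arm+70",.06,.08,-.008,.008),("arm+105",.095,.115,-.008,.008)):
        m=(X>a)&(X<b)&(Y>ya)&(Y<yb)&(Z>.07)&(Z<.135)&(c["depth"]>0)
        if m.sum()>4: print(n,nm,m.sum(),"X",np.median(X[m]).round(4),"Z pct",np.percentile(Z[m],[10,50,75,90,97]).round(4))
E
python3 meas.py
```

```text
scene handleL 78 X -0.0576 Z pct [0.1017 0.1074 0.1089 0.1099 0.1109]
scene arm-45 48 X -0.0391 Z pct [0.1034 0.1103 0.1116 0.1129 0.1136]
scene arm+40 50 X 0.0391 Z pct [0.0998 0.1098 0.1109 0.1117 0.1129]
scene arm+70 50 X 0.0695 Z pct [0.0994 0.1078 0.1109 0.1124 0.1136]
scene arm+105 50 X 0.1063 Z pct [0.1    0.109  0.1118 0.1126 0.1134]
top arm+70 31 X 0.0709 Z pct [0.1068 0.1103 0.1131 0.1152 0.1171]
top arm+105 26 X 0.1052 Z pct [0.1054 0.1095 0.1122 0.1145 0.1161]
wrist handleL 3403 X -0.0546 Z pct [0.1052 0.1077 0.1085 0.109  0.1097]
wrist arm-45 1869 X -0.04 Z pct [0.1096 0.1105 0.111  0.1113 0.1117]
wrist arm+40 1987 X 0.0401 Z pct [0.1094 0.1104 0.1108 0.1112 0.1116]
wrist arm+70 691 X 0.0635 Z pct [0.1093 0.1103 0.1108 0.1111 0.1115]
```

Level along its whole length (top at 0.1105 everywhere) and handle centre at 0.103, so the arm is at its stop. I'll grip harder and press slightly more, to hold it with some margin.

Emit:
move_arm([
  [[0,0,0],[0,0,0],1],
  [[0,0,0],[0,0,0],1],
  [[0,0,0.04],[0,0,0],1],
  [[0,0,0.08],[0,0,0],1],
  [[0,0,0.08],[0,0,0],1],
  [[0,0,0.08],[0,0,0],1],
], grip_force=90)

```text
clock: 15.4
eef_pos: [0.4449, 0.2101, 0.1043]
eef_rot: [-0.001, 0.422, 0.907, -0.001]
ft_force: [-14.0, -2.4, 20.0]
gripper_width: 0.0089
finger_force: 89.0
```

```bash
python3 st.py; python3 meas.py | grep wrist
```

```text
15.4 [0.44490373 0.21013009 0.10429104] 0.008900003129584668 88.99362802505493 [-13.96305284  -2.41379131  20.0469688 ] [ 0.19  0.34 -0.81  1.89  0.29  1.03 -0.05]
X -0.05471919636678475 Z 0.09829104483513589 radius 0.20488701956327154 ang 0.040477475486704446
wrist handleL 3389 X -0.0547 Z pct [0.1042 0.1066 0.1074 0.108  0.1086]
wrist arm-45 1876 X -0.04 Z pct [0.1086 0.1095 0.11   0.1104 0.1107]
wrist arm+40 2003 X 0.04 Z pct [0.1088 0.1098 0.1103 0.1106 0.111 ]
wrist arm+70 624 X 0.063 Z pct [0.1088 0.1099 0.1103 0.1107 0.1111]
```

Emit:
move_arm([
  [[0,0,0.02],[0,0,0],1],
  [[0,0,0.02],[0,0,0],1],
  [[0,0,0.02],[0,0,0],1],
  [[0,0,0.02],[0,0,0],1],
  [[0,0,0.02],[0,0,0],1],
  [[0,0,0.02],[0,0,0],1],
])

```text
clock: 16.15
eef_pos: [0.4449, 0.2102, 0.104]
eef_rot: [-0.001, 0.422, 0.907, -0.001]
ft_force: [-15.4, -3.4, 22.9]
gripper_width: 0.0094
finger_force: 89.3
```

```bash
python3 meas.py | grep wrist; python3 st.py
```

```text
wrist handleL 3387 X -0.0547 Z pct [0.104  0.1064 0.1072 0.1078 0.1084]
wrist arm-45 1888 X -0.04 Z pct [0.1084 0.1093 0.1098 0.1102 0.1105]
wrist arm+40 2007 X 0.0401 Z pct [0.1086 0.1097 0.1101 0.1105 0.1109]
wrist arm+70 617 X 0.063 Z pct [0.1087 0.1097 0.1103 0.1106 0.1111]
16.3 [0.44489555 0.21017971 0.10402308] 0.00968111107529922 89.34055209159851 [-15.83168741  -3.50398962  23.94228634] [ 0.19  0.35 -0.81  1.89  0.29  1.03 -0.05]
X -0.054693569292752806 Z 0.09802307575582861 radius 0.20485074335816003 ang 0.03917549034141668
```

The hold is steady: about 23 N upward force against the roughly 8 N spring, and the arm is level and firm against its stop. I'm handing in.

```bash
python3 -c "
from h import *
print(finish_job())"
```

```text
the job is handed in; nothing more can be done
None
```

The amber filter lies flat on the measuring port, and I handed the job in at about 16 s with the gripper still holding the reading arm by its handle, level and pressed against its stop; the verdict was not shown.

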